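# Run the child drill on the defibrillator trainer

### The job

Take the defibrillator trainer through its child drill with the tips of the closed fingers: push the yellow pad cartridge fully home, flush in its bay, then press the green power button all the way down and let it up, then tip the adult/child rocker fully over to its blue child end, and last press the orange shock button all the way down and let it up. Pressing green again once child is chosen would switch the unit off, so do not; leave the small grey menu button alone. Nothing is picked up: the trainer stays where it stands and everything else on the table is left as it lies.

Things in the scene. Friction and masses are not known exactly. Their poses are not given: they have to be found in the camera images.
- trainer: The defibrillator trainer: a white-topped box with a teal bumper, 240 mm deep (its x) x 300 mm wide (its y) x 80 mm high, 2.2 kg, standing loose on rubber feet, with a dark carry handle reaching 30 mm out of its rear. Origin: centre of the underside. Its x points from the front edge (robot side) to the rear handle, its y to its left seen from the robot, z up. Its top is flat and level, 80 mm above the table; everything that is pressed stands on it.
- cartridge_top (a point): Centre of the top face of the yellow electrode-pad cartridge, 130 mm (trainer x) x 90 mm (trainer y), in its bay at the left of the trainer's top. It starts 7 to 10 mm above the bay's black rim, which stands 1.5 mm above the trainer's top; fully home it is flush with this rim. Moves with the cartridge.
- cartridge (a joint): How far the cartridge has been pushed straight down, m: starts at 0 to 0.003, 0.010 is fully home against its stop. It slides stiffly (about 6 N) and stays where it is left.
- power_top (a point): Centre of the top of the green power button, 32 mm diameter, 8 mm proud of the trainer's top, nearly in the middle of the trainer. Moves with the button.
- power (a joint): Travel of the power button, m: 0 is up, 0.005 fully down. Spring-loaded (2 N at the start, 5 N fully down), comes back up when let go.
- selector_child (a point): Point on the top of the blue (child) end of the adult/child rocker, 20 mm from its pivot. The rocker is a 28 x 64 mm seesaw lying along the trainer's y near its front edge, in front of the cartridge; its left (+y) half is blue = child, next to a blue bear badge, its right half is white = adult. The point starts about 11 mm above the trainer's top and ends about 4 mm above it. Moves with the rocker.
- selector (a joint): Angle of the rocker, rad: 0 is adult (blue end up), 0.40 is child (blue end fully down). Pressing the blue end down raises it; about 3 N at the point; it stays where it is left.
- shock_top (a point): Centre of the top of the orange shock button with a white lightning bolt, 40 mm diameter, 8 mm proud of the trainer's top, at its front right. Moves with the button.
- shock (a joint): Travel of the shock button, m: 0 is up, 0.005 fully down. Spring-loaded (2 N at the start, 6 N fully down), comes back up when let go.
- menu_top (a point): Centre of the top of the small grey menu button, 22 mm diameter, 4 mm proud, 75 mm to the right of the green button. Not to be pressed.
- menu (a joint): Travel of the menu button, m: 0 is up, 0.003 fully down. To be left at 0.
- suture_pad: Bystander: skin-coloured suture practice pad, 150 x 100 x 14 mm, beside the trainer; origin at the centre of its underside.
- kit: Bystander: open black instrument wallet with turquoise lining, 200 x 116 mm, about 17 mm high, beside the trainer; origin at the centre of its underside.
- needle_holder: Bystander: steel needle holder with finger loops, 150 mm long, 9 mm high, lying near the trainer's front edge; origin on the underside, 5 mm from the middle of its length.
- forceps: Bystander: steel tissue forceps, 120 mm long, 11 mm wide, 9 mm high, lying near the trainer's front edge; origin at the centre of its underside.
- tape: Bystander: roll of cream tape, 72 mm outside diameter, 25 mm high, at one side of the table; origin at the centre of its underside.
- bowl: Bystander: small steel bowl, 110 mm across, 45 mm high, at one side of the table; origin at the centre of its underside.

How it is judged (in metres and radians):
On the way, in this order (a step that is already met when the one before it is completed fails the run):
1. the cartridge is pushed home (value of joint cartridge above 0.0082 m and value of joint power below 0.0015 m), for 0.2 s.
2. the green power button is pressed fully down (value of joint power above 0.004 m and value of joint cartridge above 0.0082 m), for 0.1 s.
3. with the power button up again, the rocker is tipped to child (value of joint selector above 0.33 rad and value of joint power below 0.0015 m), for 0.1 s.
4. with child chosen, the orange shock button is pressed fully down (all of step 3 and value of joint shock above 0.004 m), for 0.1 s.
At the end, for the whole second after the job is handed in: Cartridge home (within 1.8 mm of its stop), rocker at child (above 0.33 of 0.40 rad), power, shock and menu buttons up (within 1.5 mm), trainer at rest within 30 mm of where it stood (all of step 3 and value of joint cartridge above 0.0082 m and value of joint each of shock, menu below 0.0015 m and distance of trainer from where it was at the start of the episode below 0.03 m and linear speed of trainer below 0.01 m/s); the robot touches nothing.
It fails at once if power is pressed before the cartridge is home, or again after child has been chosen (value of joint power above 0.003 m and (value of joint cartridge below 0.008 m or value of joint selector above 0.33 rad)).
It fails at once if shock is pressed before child has been chosen (value of joint shock above 0.003 m and value of joint selector below 0.3 rad).
It fails at once if the menu button is pressed (value of joint menu above 0.002 m).
It fails at once if the trainer is shoved more than 30 mm, lifted or tipped (distance of trainer from where it was at the start of the episode above 0.03 m or height (world z) of trainer above 0.012 m or angle between trainer's own z axis and vertical above 0.08 rad).
It fails at once if another thing on the table is moved by more than 25 mm or picked up (distance of any of suture_pad, kit, needle_holder, forceps, tape, bowl from where it was at the start of the episode above 0.025 m).
It also fails if it takes over 45 s, if anything falls off the work surface, if the arm or the gripper's body presses on something with over 40 N, if the wrist force passes 120 N, or if a joint passes its speed limit or range.

### The arm

A 6-joint arm with a two-finger parallel gripper is mounted at the origin on the work surface. World frame = base frame: x ahead of the robot, y to its left, z up, the work surface at z = 0. Lengths are in mm, angles in rad, forces in N, time in s.
With the tool pointing down it reaches from about 350 to 850 mm from the base axis. Payload 8.1 kg.
Tool frame: the origin (TCP) lies at the very end of the fingers, on their centre line; the grasp point (between the pads) lies r.grasp_offset behind it (r.grasp_offset is the distance from the TCP to the grasp point, in mm); z points along the fingers, y is the direction in which the jaws open and shut (so a half turn about z gives the same grasp; the last joint's range is limited). The gripper opens to 93 mm and grips with 3 to 60 N. Pads are 15 mm wide; open, the fingers measure 128 mm over their backs; the gripper's body (75 mm by 188 mm) begins 65 mm behind the grasp point.
Start: joints at [1.142, 0.13, 1.488, -0, 1.523, -0.085], TCP at [202.219, 564.901, 218.635] pointing down, gripper open.
Joint ranges: [-2.96, 2.96], [-0.89, 2.26], [0.02, 2.5], [-1.34, 4.48], [0, 2.73], [-2.66, 2.66]. Speed limits (rad/s): [2.39, 2.39, 2.79, 3.14, 3.14, 3.14].

### API

Orientations are given as a unit quaternion [w, x, y, z].
In Python, from station import r, eyes gives the robot as it stands.
- The arm moves only by the tool arm_command, never from a script. Its argument "increments" is a list of rows, each an object with "offset": the shift along the tool's x, y, z as a fraction of full scale, a list of three; "roll": the turn about the tool's z as a fraction of full scale; "hand": the closure, from -1 (fully open) to 1 (shut), so that 0 is half open. A call has 1 to 20 rows; each row is the pose to reach, as a shift and turn from the pose commanded when the call began, along the tool's axes at that moment; what a row does not reach only later rows make up. Full scale, the value 1, is 300 mm for a shift and 2 rad for a turn. A row lasts 1/12 s, in which the tool goes at most 41.7 mm and 7.16 degrees, less where a joint would pass 70% of its speed; a pose out of reach is approached as far as the arm can. A call with a number of a shift or a turn outside -1 to 1 is refused whole. A call with a gripper value outside its range is refused whole. The fingers move at their own pace and stop on an object; "squeeze" is the grip in N (left out, the last holds). Time passes only in rows, so rows that repeat a pose let the fingers close. It gives the time, the measured TCP pose, the force and the opening at its end, in the units of the state.
- r.sense(): the state, without advancing time (a new reading comes with each control period).
- eyes.capture(name): name is "side" or "top" or "wrist"; returns the picture (420x560x3 uint8, red, green, blue); there is no depth.
- eyes.camera_model(name): a dict with "fovy" (degrees; the focal length in pixels is half the picture's height over the tangent of half this angle, whatever the lens; pixels are square), "cx", "cy" (the principal point, pixels), "view" (4x4, takes a point from world to camera coordinates). Camera axes: x right, y down, z forward; pixel columns grow to the right and rows downward; lengths in mm; the calibration is good to about 2 mm. A picture is of the moment at which its call begins: read the wrist's pose just before it. camera_model takes no time and is no camera call; for the wrist camera it gives the pose at the moment of the call.
- r.job_done(): hands the job in, once; it reports no verdict.
The state is a dict: "clock": time; "joint_pos": joint angles; "qvel": joint speeds; "effort": joint torques, N m; "eef_pos": TCP position; "tcp_rot": TCP orientation; "force": force on the tool from outside, world axes, zero at the start; "torque": the same for the moment, N m; "grip_width": finger opening in mm.
Only numpy, scipy, OpenCV 4.12 (cv2) and the standard library are available. Lean on these libraries where they do the work, as an engineer would, in place of code of your own. Each camera call takes 0.05 s, during which the arm holds its last target. There are 200 camera calls.

## Working session

There is one attempt and no reset: what is moved stays moved. The work goes in short steps, Python scripts to look and compute and a tool call to move; the robot and the scene stay as the last step left them, time stands still between calls to the robot, and variables do not carry over. Pictures are saved under pics/ and viewed, about 8 in all and at most 12, crops included, and the job is handed in when it is done.

Besides the shell and the picture viewer there is one more tool, called as name(argument=value, ...), one argument or row to a line, values as JSON. arm_command: Moves the arm, as the interface text tells. Its arguments: {"type":"object","properties":{"increments":{"type":"array","items":{"type":"object","properties":{"offset":{"type":"array","items":{"type":"number"}},"roll":{"type":"number"},"hand":{"type":"number"}}}},"squeeze":{"type":"number"}},"required":["increments"]}

```bash
ls; mkdir -p pics
python3 - <<'E'
from station import r, eyes
import cv2,numpy as np
print(r.sense(), r.grasp_offset)
for n in ["top","side"]:
    im=eyes.capture(n); m=eyes.camera_model(n); print(n,m)
    cv2.imwrite(f"pics/{n}0.png",im[:,:,::-1])
a=cv2.imread("pics/top0.png")
cv2.imwrite("pics/top0b.png",cv2.resize(a,(800,600),interpolation=cv2.INTER_CUBIC))
E
```

```text
pics
{'clock': 0.0, 'joint_pos': array([ 1.14161437e+00,  1.31125283e-01,  1.48927993e+00, -7.27270383e-06,
        1.52297123e+00, -8.54048229e-02]), 'qvel': array([ 9.01097157e-05,  9.94684127e-04, -2.10439786e-03, -4.97445648e-05,
       -9.64184230e-04, -1.05022436e-03]), 'effort': array([ 1.65382611e-03, -5.59853375e+01, -4.91752768e+01,  7.68359983e-02,
        3.54992808e-02, -1.23166910e-04]), 'eef_pos': array([201.97831387, 564.38874523, 217.60850771]), 'tcp_rot': array([-2.23442036e-04,  1.71043145e-01,  9.85263136e-01, -8.63457661e-04]), 'force': array([ 0.34662464, -0.20587264,  0.60322128]), 'torque': array([ 0.0047289 , -0.01800042, -0.04467907]), 'grip_width': 93.04406209446906} 18.8
top {'fovy': 52.17800509260927, 'cx': 286.61464506176173, 'cy': 209.97936599488446, 'view': array([[-5.94170177e-04, -9.99970744e-01, -7.62615371e-03,
         3.77080768e+00],
       [-9.90265169e-01,  1.64987251e-03, -1.39183952e-01,
         5.40373297e+02],
       [ 1.39192463e-01,  7.46921544e-03, -9.90237178e-01,
         1.51928193e+03],
       [ 0.00000000e+00,  0.00000000e+00,  0.00000000e+00,
         1.00000000e+00]])}
side {'fovy': 49.97179099930705, 'cx': 274.4241081104481, 'cy': 212.50367391581355, 'view': array([[ 9.95838038e-01, -9.04541482e-02,  1.11646508e-02,
        -5.05638736e+02],
       [-4.69607318e-02, -6.14233482e-01, -7.87725789e-01,
         1.11397211e+02],
       [ 7.81107676e-02,  7.83923004e-01, -6.15924858e-01,
         1.53494864e+03],
       [ 0.00000000e+00,  0.00000000e+00,  0.00000000e+00,
         1.00000000e+00]])}
```

View pics/top0b.png

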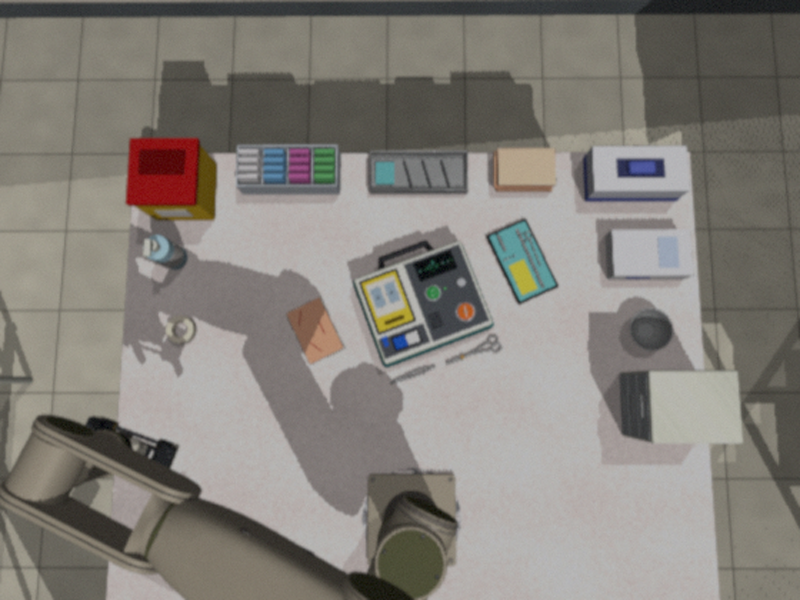

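The top view shows the trainer around (425,305) in the 800x600 view. The cartridge is at (387,300), green at (433,292), the rocker at (402,340), shock at (466,312) and menu at (461,283). Next I'll compute positions.

```bash
cat > h.py <<'E'
import numpy as np
def ray(m,u,v,z,H=420):
    f=H/2/np.tan(np.radians(m["fovy"]/2)); V=m["view"]
    d=V[:3,:3].T@np.array([(u-m["cx"])/f,(v-m["cy"])/f,1]); c=-V[:3,:3].T@V[:3,3]
    return c+d*(z-c[2])/d[2]
def proj(m,p,H=420):
    f=H/2/np.tan(np.radians(m["fovy"]/2)); q=m["view"][:3,:3]@np.asarray(p,float)+m["view"][:3,3]
    return f*q[0]/q[2]+m["cx"],f*q[1]/q[2]+m["cy"]
def rel(s,p):
    "world point -> shift in tool axes, fraction of 300 mm"
    from scipy.spatial.transform import Rotation as R
    w,x,y,z=s["tcp_rot"]; return R.from_quat([x,y,z,w]).inv().apply(np.asarray(p)-s["eef_pos"])/300
E
python3 - <<'E'
from station import r, eyes
from h import *
import cv2
m=eyes.camera_model("top")
for n,u,v,z in [("cart",387,300,89),("green",433,292,88),("rock",402,340,88),("shock",466,312,88),("menu",461,283,84),("FL",386,364,80),("FR",493,323,80),("RL",355,281,80),("RR",462,243,80)]:
    print(n,ray(m,u*.7,v*.7,z).round(1))
s=r.sense()
print(rel(s,[450,0,330]))
a=cv2.imread("pics/top0.png")[155:265,235:395]
cv2.imwrite("pics/top0c.png",cv2.resize(a,(800,550),interpolation=cv2.INTER_CUBIC))
b=cv2.imread("pics/side0.png"); cv2.imwrite("pics/s0.png",cv2.resize(b,(800,600)))
E
```

```text
cart [533.2  58.   89. ]
green [553.  -55.2  88. ]
rock [434.9  21.   88. ]
shock [ 503.3 -135.8   88. ]
menu [ 576.1 -124.7   84. ]
FL [377.   60.1  80. ]
FR [ 477.  -202.4   80. ]
RL [582.3 138.1  80. ]
RR [ 678.2 -128.8   80. ]
[-1.41233918 -1.49338573 -0.37207251]
```

View pics/top0c.png

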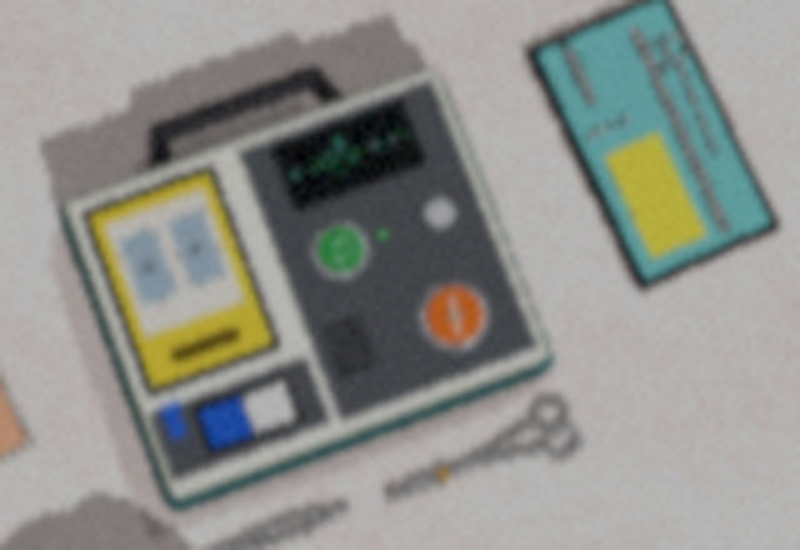

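arm_command(
  increments=[
    {"offset":[-0.05,-0.05,-0.05],"roll":0,"hand":1},
    {"offset":[-0.13,-0.12,-0.1],"roll":0,"hand":1},
    {"offset":[-0.22,-0.2,-0.16],"roll":0,"hand":1},
    {"offset":[-0.31,-0.29,-0.22],"roll":0,"hand":1},
    {"offset":[-0.4,-0.37,-0.27],"roll":0,"hand":1},
    {"offset":[-0.49,-0.46,-0.27],"roll":0,"hand":1},
    {"offset":[-0.58,-0.54,-0.27],"roll":0,"hand":1},
    {"offset":[-0.67,-0.63,-0.27],"roll":0,"hand":1},
    {"offset":[-0.75,-0.7,-0.27],"roll":0,"hand":1},
    {"offset":[-0.8,-0.75,-0.27],"roll":0,"hand":1},
  ],
  squeeze=20,
)

```text
clock: 0.93
eef_pos: [353.2, 269.6, 299.4]
tcp_rot: [0.0, 0.172, 0.985, -0.0]
force: [-0.0, 0.1, 0.2]
grip_width: 30.8
```

arm_command(
  increments=[
    {"offset":[-0.06,-0.05,0],"roll":0.04,"hand":1},
    {"offset":[-0.14,-0.13,0],"roll":0.09,"hand":1},
    {"offset":[-0.23,-0.21,0],"roll":0.14,"hand":1},
    {"offset":[-0.32,-0.29,0],"roll":0.19,"hand":1},
    {"offset":[-0.41,-0.37,0],"roll":0.24,"hand":1},
    {"offset":[-0.5,-0.46,0],"roll":0.29,"hand":1},
    {"offset":[-0.59,-0.54,0],"roll":0.34,"hand":1},
    {"offset":[-0.68,-0.62,0],"roll":0.39,"hand":1},
    {"offset":[-0.75,-0.69,0],"roll":0.43,"hand":1},
    {"offset":[-0.78,-0.72,0],"roll":0.43,"hand":1},
    {"offset":[-0.78,-0.72,0],"roll":0.43,"hand":1},
    {"offset":[-0.78,-0.72,0],"roll":0.43,"hand":1},
  ],
)

```text
clock: 1.93
eef_pos: [499.5, -10.0, 299.1]
tcp_rot: [-0.001, 0.566, 0.824, -0.0]
force: [0.5, -0.0, -0.3]
grip_width: 0.4
```

Run:
```python
from station import r, eyes
from h import *
import cv2
s=r.sense(); print(s["clock"],s["eef_pos"],s["tcp_rot"],s["grip_width"],s["joint_pos"],s["force"])
m=eyes.camera_model("wrist"); np.save("w1.npy",m,allow_pickle=True); print(m)
im=eyes.capture("wrist")[:,:,::-1]; cv2.imwrite("pics/w1.png",im)
cv2.imwrite("pics/w1b.png",cv2.resize(im,(800,600),interpolation=cv2.INTER_CUBIC))
```

```text
1.9333 [499.52391347 -10.02098628 299.13459491] [-7.25394353e-04  5.65995328e-01  8.24408121e-01 -1.10344643e-04] 0.4212725556671235 [-1.23074209e-01 -1.61325618e-01  1.63171189e+00  4.74659100e-04
  1.67259580e+00 -4.90542101e-01] [ 0.52647413 -0.02275514 -0.25878427]
{'fovy': 59.330490396892046, 'cx': 283.83133326878817, 'cy': 211.35306073873218, 'view': array([[ 9.33390380e-01,  3.58862641e-01,  6.02708131e-05,
        -4.63717258e+02],
       [ 3.45811058e-01, -8.99488484e-01,  2.67086464e-01,
        -2.35320996e+02],
       [ 9.59015668e-02, -2.49275094e-01, -9.63672567e-01,
         4.17913209e+02],
       [ 0.00000000e+00,  0.00000000e+00,  0.00000000e+00,
         1.00000000e+00]])}
```

View pics/w1b.png

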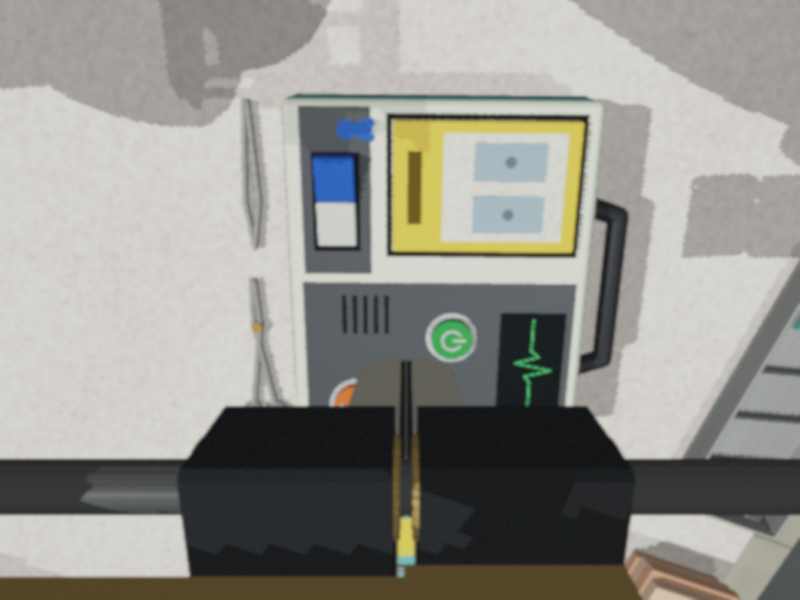

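The wrist view shows the cartridge centre near (484,184), blue half centred at (334,178) with the pivot line at about (336,203), and green at (451,338). Shock is mostly hidden by the fingers.

Run:
```python
from station import r, eyes
from h import *
m=np.load("w1.npy",allow_pickle=True).item(); t=eyes.camera_model("top"); s=r.sense()
W={"cart":(484,184,89),"green":(451,338,88),"blue":(335,176,90),"pivot":(336,203,87.5),"FLc":(288,100,80),"RLc":(600,102,80)}
T={"cart":(182,280,89),"green":(341,250,88),"blue":(226,422,90),"pivot":(248,413,88),"shock":(455,316,88),"menu":(440,212,84)}
for k,(u,v,z) in W.items(): print("W",k,ray(m,u*.7,v*.7,z).round(1))
for k,(u,v,z) in T.items(): 
    p=ray(t,235+u/5,155+v/5,z); print("T",k,p.round(1),rel(s,p).round(3))
for k in W: p=ray(m,W[k][0]*.7,W[k][1]*.7,W[k][2]); print(k,rel(s,p).round(3))
```

```text
W cart [532.1  61.   89. ]
W green [554.1 -52.9  88. ]
W blue [433.3  28.9  90. ]
W pivot [439.8  11.3  87.5]
W FLc [385.6  64.5  80. ]
W RLc [586.1 140.3  80. ]
T cart [529.7  56.2  89. ] [0.167 0.173 0.701]
T green [550.9 -55.6  88. ] [-0.206  0.105  0.704]
T blue [429.8  25.1  90. ] [ 0.19  -0.175  0.698]
T pivot [436.2   9.9  88. ] [ 0.135 -0.173  0.705]
T shock [ 504.  -135.1   88. ] [-0.397 -0.136  0.704]
T menu [ 578.6 -125.8   84. ] [-0.458  0.107  0.717]
cart [0.179 0.187 0.701]
green [-0.202  0.118  0.704]
blue [ 0.197 -0.159  0.698]
pivot [ 0.135 -0.16   0.706]
FLc [ 0.366 -0.265  0.732]
RLc [0.36  0.45  0.731]
```

arm_command(
  increments=[
    {"offset":[0.07,0.07,0.05],"roll":0,"hand":1},
    {"offset":[0.14,0.14,0.13],"roll":0,"hand":1},
    {"offset":[0.173,0.18,0.25],"roll":0,"hand":1},
    {"offset":[0.173,0.18,0.36],"roll":0,"hand":1},
    {"offset":[0.173,0.18,0.47],"roll":0,"hand":1},
    {"offset":[0.173,0.18,0.57],"roll":0,"hand":1},
    {"offset":[0.173,0.18,0.64],"roll":0,"hand":1},
    {"offset":[0.173,0.18,0.67],"roll":0,"hand":1},
    {"offset":[0.173,0.18,0.685],"roll":0,"hand":1},
    {"offset":[0.173,0.18,0.695],"roll":0,"hand":1},
    {"offset":[0.173,0.18,0.703],"roll":0,"hand":1},
    {"offset":[0.173,0.18,0.71],"roll":0,"hand":1},
    {"offset":[0.173,0.18,0.717],"roll":0,"hand":1},
    {"offset":[0.173,0.18,0.723],"roll":0,"hand":1},
    {"offset":[0.173,0.18,0.727],"roll":0,"hand":1},
    {"offset":[0.173,0.18,0.73],"roll":0,"hand":1},
    {"offset":[0.173,0.18,0.73],"roll":0,"hand":1},
  ],
)

```text
clock: 3.4
eef_pos: [532.7, 58.1, 81.8]
tcp_rot: [0.001, 0.566, 0.824, 0.001]
force: [-0.6, 5.0, 5.9]
grip_width: 0.5
```

arm_command(
  increments=[
    {"offset":[0,0,0.003],"roll":0,"hand":1},
    {"offset":[0,0,0.006],"roll":0,"hand":1},
    {"offset":[0,0,0.008],"roll":0,"hand":1},
    {"offset":[0,0,0.008],"roll":0,"hand":1},
  ],
)

```text
clock: 3.73
eef_pos: [532.8, 58.1, 81.6]
tcp_rot: [0.001, 0.566, 0.824, 0.001]
force: [-10.4, 3.5, 24.7]
grip_width: 0.6
```

arm_command(
  increments=[
    {"offset":[0,0,-0.03],"roll":0,"hand":1},
    {"offset":[0,0,-0.1],"roll":0,"hand":1},
    {"offset":[-0.08,-0.015,-0.12],"roll":0,"hand":1},
    {"offset":[-0.18,-0.034,-0.12],"roll":0,"hand":1},
    {"offset":[-0.28,-0.05,-0.12],"roll":0,"hand":1},
    {"offset":[-0.35,-0.063,-0.12],"roll":0,"hand":1},
    {"offset":[-0.377,-0.068,-0.12],"roll":0,"hand":1},
    {"offset":[-0.377,-0.068,-0.1],"roll":0,"hand":1},
    {"offset":[-0.377,-0.068,-0.07],"roll":0,"hand":1},
    {"offset":[-0.377,-0.068,-0.05],"roll":0,"hand":1},
    {"offset":[-0.377,-0.068,-0.038],"roll":0,"hand":1},
    {"offset":[-0.377,-0.068,-0.03],"roll":0,"hand":1},
    {"offset":[-0.377,-0.068,-0.023],"roll":0,"hand":1},
    {"offset":[-0.377,-0.068,-0.016],"roll":0,"hand":1},
    {"offset":[-0.377,-0.068,-0.012],"roll":0,"hand":1},
    {"offset":[-0.377,-0.068,-0.01],"roll":0,"hand":1},
    {"offset":[-0.377,-0.068,-0.01],"roll":0,"hand":1},
  ],
)

```text
clock: 5.15
eef_pos: [553.2, -54.4, 83.1]
tcp_rot: [-0.0, 0.566, 0.824, 0.0]
force: [-9.8, 4.3, 17.2]
grip_width: 0.5
```

arm_command(
  increments=[
    {"offset":[0,0,0],"roll":0,"hand":1},
    {"offset":[0,0,-0.03],"roll":0,"hand":1},
    {"offset":[0,0,-0.11],"roll":0,"hand":1},
    {"offset":[0.06,-0.04,-0.12],"roll":0,"hand":1},
    {"offset":[0.16,-0.11,-0.12],"roll":0,"hand":1},
    {"offset":[0.26,-0.18,-0.12],"roll":0,"hand":1},
    {"offset":[0.35,-0.24,-0.12],"roll":0,"hand":1},
    {"offset":[0.409,-0.279,-0.12],"roll":0,"hand":1},
    {"offset":[0.409,-0.279,-0.1],"roll":0,"hand":1},
    {"offset":[0.409,-0.279,-0.07],"roll":0,"hand":1},
    {"offset":[0.409,-0.279,-0.05],"roll":0,"hand":1},
    {"offset":[0.409,-0.279,-0.037],"roll":0,"hand":1},
    {"offset":[0.409,-0.279,-0.027],"roll":0,"hand":1},
    {"offset":[0.409,-0.279,-0.017],"roll":0,"hand":1},
    {"offset":[0.409,-0.279,-0.007],"roll":0,"hand":1},
    {"offset":[0.409,-0.279,0],"roll":0,"hand":1},
    {"offset":[0.409,-0.279,0],"roll":0,"hand":1},
  ],
)

```text
clock: 6.57
eef_pos: [431.8, 29.0, 84.1]
tcp_rot: [0.0, 0.566, 0.824, -0.0]
force: [-15.7, 0.7, 31.2]
grip_width: 0.3
```

arm_command(
  increments=[
    {"offset":[0,0,-0.04],"roll":0,"hand":1},
    {"offset":[0,0,-0.15],"roll":0,"hand":1},
    {"offset":[-0.06,0.003,-0.25],"roll":0,"hand":1},
    {"offset":[-0.17,0.01,-0.3],"roll":0,"hand":1},
    {"offset":[-0.29,0.018,-0.35],"roll":0,"hand":1},
    {"offset":[-0.41,0.025,-0.4],"roll":0,"hand":1},
    {"offset":[-0.52,0.033,-0.42],"roll":0,"hand":1},
    {"offset":[-0.58,0.037,-0.42],"roll":0,"hand":1},
    {"offset":[-0.597,0.037,-0.42],"roll":0,"hand":1},
    {"offset":[-0.597,0.037,-0.42],"roll":0,"hand":1},
  ],
)

```text
clock: 7.4
eef_pos: [505.6, -135.3, 206.4]
tcp_rot: [-0.001, 0.567, 0.824, -0.0]
force: [0.9, 0.1, -0.4]
grip_width: 0.2
```

Run:
```python
from station import r, eyes
from h import *
import cv2
s=r.sense(); print(s["clock"],s["eef_pos"],s["force"])
m=eyes.camera_model("wrist"); print([np.round(proj(m,p),0)/.7 for p in ([504.6,-133.5,88],)])
im=eyes.capture("wrist")[:,:,::-1]
cv2.imwrite("pics/w2b.png",cv2.resize(im,(800,600),interpolation=cv2.INTER_CUBIC))
```

```text
7.4 [ 505.64168228 -135.30602307  206.42841816] [ 0.92570082  0.09970615 -0.36742121]
[array([402.85714286, 288.57142857])]
```

View pics/w2b.png

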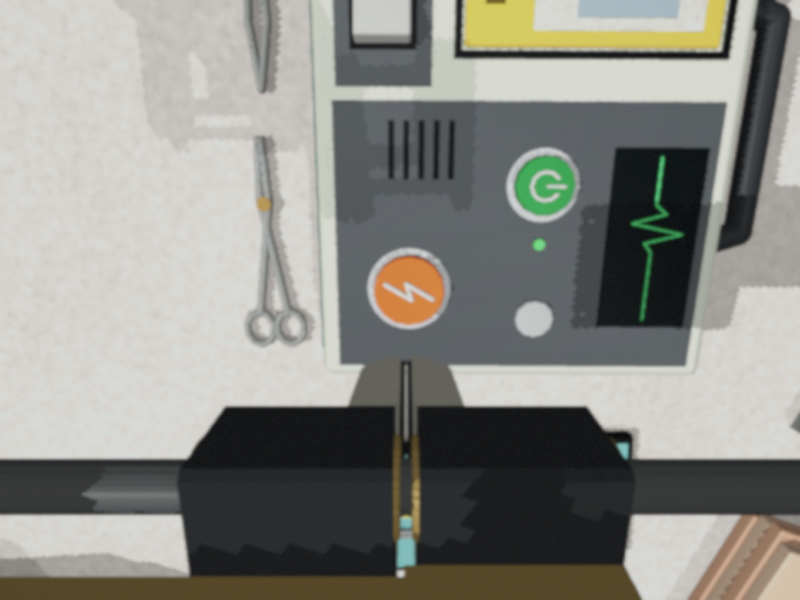

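The shock button is at (408,288), against a predicted (403,289), so the alignment is good. The white adult end of the rocker at (383,25) stands up. Next is the shock press.

arm_command(
  increments=[
    {"offset":[0,0.005,0.1],"roll":0,"hand":1},
    {"offset":[0,0.005,0.22],"roll":0,"hand":1},
    {"offset":[0,0.005,0.32],"roll":0,"hand":1},
    {"offset":[0,0.005,0.365],"roll":0,"hand":1},
    {"offset":[0,0.005,0.385],"roll":0,"hand":1},
    {"offset":[0,0.005,0.395],"roll":0,"hand":1},
    {"offset":[0,0.005,0.403],"roll":0,"hand":1},
    {"offset":[0,0.005,0.411],"roll":0,"hand":1},
    {"offset":[0,0.005,0.418],"roll":0,"hand":1},
    {"offset":[0,0.005,0.42],"roll":0,"hand":1},
    {"offset":[0,0.005,0.42],"roll":0,"hand":1},
  ],
)

```text
clock: 8.37
eef_pos: [508.1, -133.2, 83.2]
tcp_rot: [0.001, 0.566, 0.824, 0.001]
force: [-3.7, 5.0, 8.9]
grip_width: 0.9
```

arm_command(
  increments=[
    {"offset":[0,0,0.004],"roll":0,"hand":1},
    {"offset":[0,0,0.005],"roll":0,"hand":1},
    {"offset":[0,0,0.005],"roll":0,"hand":1},
    {"offset":[0,0,0.005],"roll":0,"hand":1},
  ],
)

```text
clock: 8.7
eef_pos: [508.2, -133.3, 83.1]
tcp_rot: [0.001, 0.566, 0.824, 0.001]
force: [-9.2, 5.8, 20.6]
grip_width: 0.4
```

arm_command(
  increments=[
    {"offset":[0,0,-0.03],"roll":0,"hand":1},
    {"offset":[0,0,-0.14],"roll":0,"hand":1},
    {"offset":[0,0,-0.25],"roll":0,"hand":1},
    {"offset":[0,0,-0.37],"roll":0,"hand":1},
    {"offset":[0,0,-0.49],"roll":0,"hand":1},
    {"offset":[0,0,-0.6],"roll":0,"hand":1},
    {"offset":[0,0,-0.68],"roll":0,"hand":1},
    {"offset":[0,0,-0.7],"roll":0,"hand":1},
    {"offset":[0,0,-0.7],"roll":0,"hand":1},
  ],
)

```text
clock: 9.45
eef_pos: [508.6, -133.9, 293.1]
tcp_rot: [0.003, 0.566, 0.824, 0.001]
force: [-0.4, -0.4, -0.7]
grip_width: 0.3
```

Run:
```python
from station import r, eyes
import cv2
s=r.sense(); print(s["clock"],s["eef_pos"],s["force"])
im=eyes.capture("wrist")[:,:,::-1]
cv2.imwrite("pics/w3b.png",cv2.resize(im,(800,600),interpolation=cv2.INTER_CUBIC))
```

```text
9.45 [ 508.5764333  -133.92991455  293.1133732 ] [-0.3867299  -0.36787362 -0.67119594]
```

View pics/w3b.png

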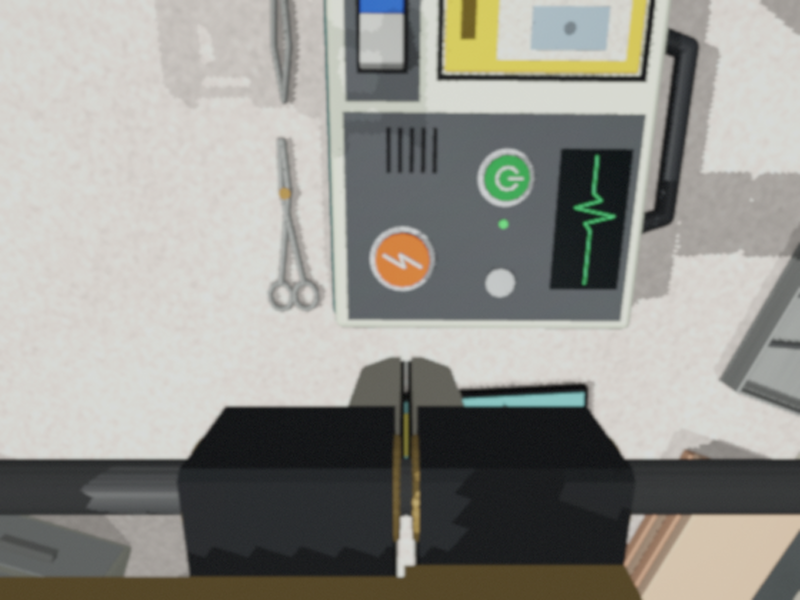

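In this view the buttons are up: green (505,178), orange (402,258) and menu (500,283). The cartridge is flush, the rocker's white end stands high at (382,40), and the instruments haven't moved. I'm handing in the job.

```bash
python3 -c "
from station import r
print(r.job_done())"
```

```text
the job is handed in; nothing more can be done
None
```

I ran the child drill in order with the closed fingertips and handed the job in at about 9.5 s of the 45 s allowed; no verdict was reported.

| Step | TCP height at the stop | Force there |
|---|---|---|
| Cartridge pushed home | 81.6 mm | 25 N |
| Green power pressed, then let up | 83.1 mm | 17 N |
| Rocker tipped to child | 84.1 mm | 31 N |
| Orange shock pressed, then let up | 83.1 mm | 21 N |

- **Reaching the stops:** each force was well above the part's own resistance, and the heights match the fully pressed positions.
- **Last picture:** the cartridge looked flush, the rocker's white end was up, and the power, shock and menu buttons were all up. The needle holder and forceps, the loose items best seen in that view, lay as before. The arm was clear at 293 mm with almost no force on it.
- **Not checked:** I did not read the rocker angle directly or measure whether the trainer shifted. The blue end was only partly in that view, so the rocker being fully over rests on its stop force and height.
- **Disagreement:** the top and wrist cameras differed by up to about 5 mm on positions, so I used values between the two for all but the shock button, which only the top camera could see.

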